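Read the stowed chronometer through the reading lens

ROBOT

A 6-joint arm with a two-finger parallel gripper is mounted at the origin on the work surface. World frame = base frame: x ahead of the robot, y to its left, z up, the work surface at z = 0. Lengths are in m, angles in rad, forces in N, time in s.
With the tool pointing down it reaches from about 0.35 to 0.875 m from the base axis. Payload 4.2 kg.
Tool frame: the origin (TCP) lies midway between the tips of the shut fingers; the grasp point (between the pads) lies 19 mm behind it; z points along the fingers, y is the line along which they close (so a half turn about z gives the same grasp; the last joint's range is limited). The gripper opens to 87 mm and grips with 3 to 60 N. Pads are 19 mm wide; open, the fingers measure 117 mm over their backs; the gripper's body (75 mm by 190 mm) begins 51 mm behind the grasp point.
Start: joints at [-0.846, 0.385, 0.008, 0, -1.194, -0.259], TCP at [0.281, -0.558, 0.223] pointing down, gripper open.
Joint ranges: [-3.14, 3.14], [-1.21, 2.06], [-1.07, 1.41], [-3.16, 2.05], [-2.99, -0.16], [-3.1, 3.1]. Speed limits (rad/s): [2.79, 2.79, 3.14, 3.14, 3.14, 3.14].

INTERFACE

Orientations are given as [roll, pitch, yaw] about the fixed x, y, z axes, in that order (R = Rz(yaw) Ry(pitch) Rx(roll)).
In Python, from rig import env, optics gives the robot as it stands.
- The arm moves only by the shell command python3 -m crank 'ROWS' [FORCE]. ROWS is text: rows parted by semicolons, each of 7 numbers parted by spaces: the finger opening in cm, from 0 to 8.7, then the shift along the tool's x, y, z in cm, then the turn, a rotation vector about the tool's x, y, z in degrees. A call has 1 to 20 rows; each row is the pose to reach, as a shift and turn from the pose commanded when the call began, along the tool's axes at that moment; what a row does not reach only later rows make up. A row lasts 1/10 s, in which the tool goes at most 50 mm and 8.59 degrees, less where a joint would pass 70% of its speed; a pose out of reach is approached as far as the arm can. A call with a gripper value outside its range is refused whole. The fingers move at their own pace and stop on an object; FORCE is the grip in N (left out, the last holds). Time passes only in rows, so rows that repeat a pose let the fingers close. It gives the time, the measured TCP pose, the force, the opening and the grip force at its end, in the units of the state.
- env.get_state(): the state, without advancing time (a new reading comes with each control period).
- optics.capture(name): name is "side" or "top" or "wrist"; returns (picture, depth): 384x512x3 uint8, red, green, blue; 384x512 float32, m along the optical axis (not along the pixel's ray), 0 where there is no reading.
- optics.camera_params(name): a dict with "camera_matrix" (3x3 intrinsics, pixels), "eye" and "attitude" of the camera in the world; the wrist camera has in their place "mount" (4x4, takes a point from camera to tool coordinates, whose origin is the TCP and whose axes are the flange's). Camera axes: x right, y down, z forward; pixel columns grow to the right and rows downward; lengths in m; the calibration is good to about 2 mm. A picture is of the moment at which its call begins: read the wrist's pose just before it. camera_params takes no time and is no camera call.
- env.sign_off(): hands the job in; it is judged then, once.
The state is a dict: "clock": time; "qpos": joint angles; "joint_vel": joint speeds; "effort": joint torques, N m; "tcp_pos": TCP position; "orientation": TCP orientation; "force": force on the tool from outside, world axes, zero at the start; "wrist_torque": the same for the moment, N m; "grip_width": finger opening in m; "grasp_force": force on a finger pad.
Only numpy, scipy, OpenCV 4.12 (cv2) and the standard library are available. Lean on these libraries where they do the work, as an engineer would, in place of code of your own. Each camera call takes 0.05 s, during which the arm holds its last target. There are 200 camera calls.

TASK

Free the catch of the green drawer by turning its black knob a quarter turn clockwise, and pull the drawer fully open. Then pick up the brass reading lens and hold it level and centred over the watch with the white dial, at the lens's marked focal height: the middle of the lens 100 mm above the watch glass. Finish still holding it there, steady; do not touch either watch on the way, and leave the glass dish and the sextant where they are.

Things in the scene. Friction and masses are not known exactly. Their poses are not given: they have to be found in the camera images.
- knob (a joint): turn of the drawer's catch knob: 0 = locked (its white line points up the sloping front, away from the robot), 1.57 rad = free (a stop). It grows as the knob is turned clockwise, as seen by someone facing the knob. The internal cam clears its strike from about 1.1 rad on. It starts between 0 and 0.25, resists with about 0.1 N m and stays where it is left
- knob_grip (a point): middle of the grip of the black round fluted plastic knob on the drawer's gently sloping front; 52 mm across and 28 mm tall, this point 28 mm out from the front face and 12 mm below the knob's flat end (a 24 mm neck and a steel washer 66 mm across lie under the grip). Its z axis is the knob's axis, pointing up out of the front: it leans 15 degrees from vertical towards the robot. Its x axis follows the white line and so turns with the knob. Moves with the drawer
- drawer (a joint): how far the drawer is drawn out, m: 0 = shut, 0.14 = fully open (a stop). It slides level towards the robot, along the cabinet's -x, against about 3 N; while the catch is locked it only has about 3 mm of play. It stays where it is left. The knob is also its pull
- cabinet: green enamelled steel drawer unit on the counter, fixed, 360 mm deep (x), 340 mm wide (y), 100 mm high. Origin: on its underside, mid-width, 200 mm behind its front and 160 mm before its back; its -x faces the robot. Its front is upright to z = 60 mm at x = -200 mm, then slopes up at 15 degrees to x = -50 mm, z = 100 mm; the flat top runs on to x = 160 mm. The drawer, 320 mm wide, carries that front; its side walls rise to z = 80 mm
- white_chron_glass (a point): centre of the top of the watch glass of the silver pocket chronometer with the WHITE dial; z axis up. The watch is 56 mm across, 18 mm thick, with a bow at one edge, and lies dial up in one of two shallow wells of a blue tray in the drawer, so it travels with the drawer; its glass is 62 mm above the counter. The wells are at cabinet y = +55 and -55 mm, x = 0 mm when the drawer is shut (-140 mm when open), and either watch may be in either well
- black_chron_glass (a point): the same point of the other silver pocket chronometer, alike but with a BLACK dial, in the other well. Not to be touched
- lens: reading lens lying flat on the counter, loose, about 0.1 kg: brass rim 72 mm across and 14 mm high, clear glass, with a straight handle to its -x: brass ferrule 14 mm wide and 16 mm high from x = -44 to -68 mm with a white band (the mark of its 100 mm focal height), then a black grip 16 mm wide and 16 mm high to x = -143 mm, all resting on the counter. Origin: on the underside, below the middle of the glass; z up, normal to the glass. It balances at about x = -28 mm
- lens_center (a point): middle of the lens glass, 7 mm above lens's origin, same axes. This is the point to bring 100 mm above the watch glass
- dish: clear glass artificial horizon dish, loose, 111 mm across, 28 mm high, on the counter; origin in the middle of its underside. Leave it alone
- sextant: brass sextant standing on its three legs on the counter, loose, about 190 mm by 190 mm and 100 mm high; origin under its index mirror's pivot, the arc 155 mm away to its -x. Leave it alone
- white_chron: the watch of white_chron_glass: origin in the middle of its underside, 18 mm below that point; its bow is to its +x, ending 51 mm from the centre. Not to be touched
- black_chron: the watch of black_chron_glass, likewise. Not to be touched
Mind the look-alikes: they are no part of the job. What is shaped like the lens but orange or red is not meant.

How it is judged:
By the outcome, as a careful person would: the job done as asked, in the order asked, and still so for the second after the job is handed in, while the arm keeps its last pose, push and grip.
It also fails if it takes over 59 s, if anything falls off the work surface, if the arm or the gripper's body presses on something with over 40 N, if the wrist force passes 120 N, or if a joint passes its speed limit or range.

## Working session

There is one attempt and no reset: what is moved stays moved. The work goes in short steps, Python scripts to look and compute and a shell command to move; the robot and the scene stay as the last step left them, time stands still between calls to the robot, and variables do not carry over. Pictures are saved under pics/ and viewed, at most 10 in all, crops included, and the job is handed in when it is done.

```bash
ls; mkdir -p pics
python3 - <<'E'
from rig import env, optics
import cv2,numpy as np
s=env.get_state();print({k:np.round(v,3).tolist() for k,v in s.items()})
for n in("top","side"):
    p,d=optics.capture(n);cv2.imwrite(f"pics/{n}0.png",p[:,:,::-1]);np.savez(f"pics/{n}0.npz",p=p,d=d)
    print(optics.camera_params(n))
print(optics.camera_params("wrist"))
E
```

```text
pics
{'clock': 0.0, 'qpos': [-0.846, 0.386, 0.007, -0.001, -1.194, -0.259], 'joint_vel': [0.0, -0.001, 0.003, -0.001, -0.0, -0.0], 'effort': [0.001, -39.067, 18.741, 4.22, 0.011, -0.0], 'tcp_pos': [0.28, -0.558, 0.221], 'orientation': [3.139, -0.0, -2.676], 'force': [0.415, -0.198, 0.209], 'wrist_torque': [0.023, 0.033, -0.026], 'grasp_force': 0.0, 'grip_width': 0.087}
{'camera_matrix': array([[347.42693287,   0.        , 249.4863384 ],
       [  0.        , 347.42693287, 189.56958666],
       [  0.        ,   0.        ,   1.        ]]), 'eye': array([0.41636745, 0.02158674, 1.30941908]), 'attitude': array([-3.06629798, -0.02336221, -1.54583386])}
{'camera_matrix': array([[411.09097433,   0.        , 259.85422418],
       [  0.        , 411.09097433, 190.79276614],
       [  0.        ,   0.        ,   1.        ]]), 'eye': array([-0.12910917,  0.9555607 ,  1.1436227 ]), 'attitude': array([-2.29556693e+00,  1.86900674e-03, -2.52862207e+00])}
{'camera_matrix': array([[280.82778387,   0.        , 254.32236227],
       [  0.        , 280.82778387, 188.1881377 ],
       [  0.        ,   0.        ,   1.        ]]), 'mount': array([[ 7.46660187e-04, -9.70136077e-01, -2.42560166e-01,
         6.51087473e-02],
       [ 9.99999345e-01,  5.13860431e-04,  1.02302517e-03,
         4.53756141e-04],
       [-8.67831556e-04, -2.42560771e-01,  9.70135825e-01,
        -1.62075264e-01],
       [ 0.00000000e+00,  0.00000000e+00,  0.00000000e+00,
         1.00000000e+00]])}
```

View pics/top0.png

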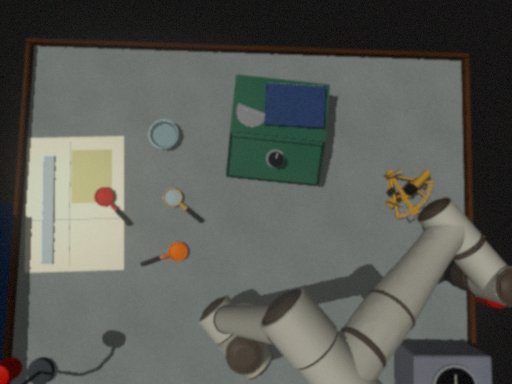

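View pics/side0.png

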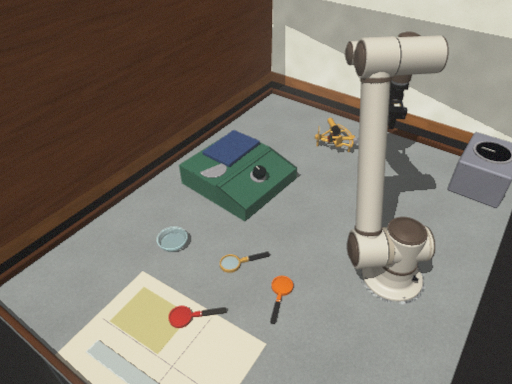

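Top view: brass lens at (174,197) with black handle towards (203,221). Look-alikes are the red lens at (105,197) and the orange one at (179,251). The knob is at (276,158) on the green cabinet, the dish at (164,135) and the sextant at (408,193). I choose the brass-rimmed clear one and will check it in a crop.

```bash
cat > h.py <<'E'
import numpy as np,cv2
from scipy.spatial.transform import Rotation as R
from rig import env,optics
def cam(n,s=None):
    c=optics.camera_params(n);K=c["camera_matrix"]
    if n=="wrist":
        T=np.eye(4);T[:3,:3]=R.from_euler("xyz",s["orientation"]).as_matrix();T[:3,3]=s["tcp_pos"];T=T@c["mount"]
        return K,T[:3,:3],T[:3,3]
    return K,R.from_euler("xyz",c["attitude"]).as_matrix(),c["eye"]
def rays(C,uv):
    K,A,e=C;uv=np.atleast_2d(uv).astype(float)
    return np.c_[(uv-K[:2,2])/[K[0,0],K[1,1]],np.ones(len(uv))]@A.T
def plane(C,uv,z):
    d=rays(C,uv);return C[2]+d*((z-C[2][2])/d[:,2])[:,None]
def dep(C,uv,D):
    uv=np.atleast_2d(uv);return C[2]+rays(C,uv)*D[uv[:,1],uv[:,0]][:,None]
def proj(C,P):
    q=(np.atleast_2d(P)-C[2])@C[1];return q[:,:2]/q[:,2:]*C[0][0,0]+C[0][:2,2]
def px(m):
    y,x=np.nonzero(m);return np.c_[x,y]
E
python3 - <<'E'
from h import *
f=np.load("pics/top0.npz");p,D=f["p"],f["d"];C=cam("top")
hsv=cv2.cvtColor(p,cv2.COLOR_RGB2HSV)
g=cv2.inRange(hsv,(60,90,25),(90,255,255));g[:, :215]=0;g[:,340:]=0
P=dep(C,px(g),D);print(len(P),np.percentile(P[:,2],[1,50,99]))
T=P[(P[:,2]>.088)];print("top n",len(T))
box=dep(C,px(((hsv[:,:,0]>60)&(hsv[:,:,0]<130)&(hsv[:,:,1]>90)&(np.arange(512)>215)&(np.arange(512)<340)).astype(np.uint8)),D)
# cabinet outline: all points z>0.05
b=box[box[:,2]>.04];r=cv2.minAreaRect(b[:,:2].astype(np.float32));print(r,cv2.boxPoints(r))
# side dark knob
w=p[140:176,255:300];print(w.max(2)[::3,::3])
k=(p.max(2)<45)&(D>0);m=np.zeros_like(k);m[145:172,262:292]=k[145:172,262:292]
Q=dep(C,px(m),D);print("knob",px(m).mean(0),Q.mean(0),np.median(Q[:,2]),Q[:,2].max(),len(Q))
# lens
for nm,lo,hi in(("brass",(12,90,60),(28,255,255)),):
    l=cv2.inRange(hsv,lo,hi);a=np.zeros_like(l);a[183:232,158:212]=l[183:232,158:212]
    u=px(a);print(nm,u.min(0),u.max(0),len(u))
    print(plane(C,u[[0,-1]],.012))
big=cv2.resize(np.vstack([p[178:238,150:220]]),None,fx=5,fy=5,interpolation=cv2.INTER_CUBIC)
big2=cv2.resize(p[70:190,220:340],None,fx=4,fy=4,interpolation=cv2.INTER_CUBIC)
o=np.zeros((480,830-30,3),np.uint8);o[:300,:320]=big[:, :320];o[:480,320:800]=big2
cv2.imwrite("pics/crop1.png",o[:,:,::-1])
E
```

```text
5777 [0.04554648 0.09249126 0.10534847]
top n 3309
((0.6575939655303955, -0.09691847860813141), (0.3362094759941101, 0.4983975887298584), 85.83355712890625) [[ 0.39684024 -0.24647364]
 [ 0.8939207  -0.28268427]
 [ 0.9183477   0.05263668]
 [ 0.4212672   0.08884731]]
[[ 75  74  73  67  70  69  64  71  74  74  74  81  78  77  78]
 [ 81  82  80  83  81  82  82  77  80  76  74  69  67  63  65]
 [ 81  83  80  79  81  82  82  81  83  80  82  78  80  78  79]
 [ 79  84  81  82  82  84  96  96  89  80  82  80  79  80  78]
 [ 83  82  82  84  90  98  70  68  90  97  78  80  80  80  76]
 [ 84  82  80  81 105  49  29  96  37  57  77  81  82  82  80]
 [ 84  79  77  84 101  34  32  73  36  39  56  79  81  81  79]
 [ 80  82  85  82 101  39  37  36  35  40  50  73  82  79  80]
 [ 78  82  85  85  91  76  37  37  33  48  51  75  79  77  82]
 [ 81  84  81  81  81  89  75  55  51  52  65  83  77  81  81]
 [ 79  81  83  82  82  84  81  80  73  80  77  80  81  78  80]
 [ 79  81  79  80  77  81  81  84  82  79  83  81  79  80  82]]
knob [276.11570248 160.26446281] [ 0.61161685 -0.0940471   0.11585655] 0.11799003086268023 0.12721333571069637 121
brass [163 188] [186 208] 60
[[0.5130398  0.28640661 0.012     ]
 [0.44004346 0.2278561  0.012     ]]
```

View pics/crop1.png

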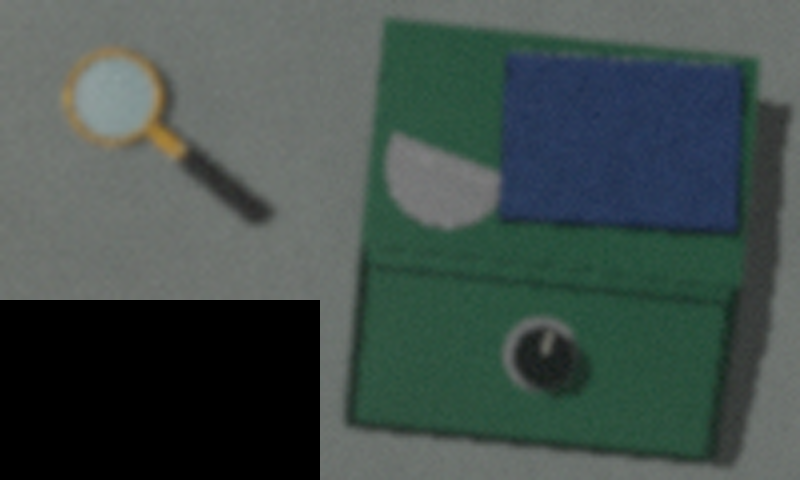

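The crop shows the chosen lens with a brass rim and clear glass at crop (113,97), its handle ending at (268,215). The knob is at crop (545,357), with its white line pointing nearly up the slope.

Run:
```python
from h import *
C=cam("top")
def c2(x,y): return (220+x/4-.4,70+y/4-.4)
bk=plane(C,[c2(385,20),c2(758,58)],.1);fr=plane(C,[c2(348,425),c2(712,460)],.06);sm=plane(C,[c2(365,262),c2(735,295)],.1)
print(bk,fr,sm)
for a in(bk,fr,sm):
    d=a[0]-a[1];print(np.linalg.norm(d),np.degrees(np.arctan2(-d[0],d[1])))
yaw=np.mean([np.arctan2(-(a[0]-a[1])[0],(a[0]-a[1])[1]) for a in(bk,fr)])
x=np.array([np.cos(yaw),np.sin(yaw),0])
o=((bk.mean(0)-.16*x)+(fr.mean(0)+.2*x))/2;print("yaw",np.degrees(yaw),"o",o,bk.mean(0)-.16*x,fr.mean(0)+.2*x)
# knob: flat end center; pixel (545,357)
kp=np.array(c2(545,357))
for s in(.06,.07,.075,.08,.09):  # distance along slope run from front lower edge
    f=o+x*(-.2+s);f[2]=.06+s*np.tan(np.radians(15));n=-x*np.sin(np.radians(15))+[0,0,np.cos(np.radians(15))]
    print(s,"grip",f+n*.028,proj(C,f+n*.04)-kp)
L=lambda x,y:(150+x/5-.4,178+y/5-.4)
c=plane(C,[L(114.5,96)],.009)[0];h=plane(C,[L(268,215)],.01)[0];d=c-h
print("lens",c,h,np.linalg.norm(d[:2]),np.degrees(np.arctan2(d[1],d[0])))
```

```text
[[ 0.92937442 -0.23277857  0.1       ]
 [ 0.90580708 -0.57157472  0.1       ]] [[ 0.56684876 -0.21143044  0.06      ]
 [ 0.54396036 -0.54503401  0.06      ]] [[ 0.70790307 -0.21728379  0.1       ]
 [ 0.68813965 -0.54869266  0.1       ]]
0.33961485303007904 -3.979198458668121
0.3343878283583045 -3.924889047133233
0.33199764428784884 -3.4127669720243605
yaw -3.952043752900677 o [ 0.7564501  -0.39158286  0.08      ] [ 0.75797122 -0.39114921  0.1       ] [ 0.75492898 -0.39201652  0.06      ]
0.06 grip [ 0.6095533  -0.38143439  0.10312287] [[2.21414713 5.27753769]]
0.07 grip [ 0.61952953 -0.3821236   0.10580237] [[2.67110346 2.33482009]]
0.075 grip [ 0.62451764 -0.38246821  0.10714211] [[2.90011936 0.85999832]]
0.08 grip [ 0.62950575 -0.38281282  0.10848186] [[ 3.12949489 -0.61713936]]
0.09 grip [ 0.63948197 -0.38350203  0.11116135] [[ 3.58932821 -3.57838425]]
lens [0.48051432 0.28007647 0.009     ] [0.39497589 0.16274127 0.01      ] 0.14520458428625407 53.90761209425335
```

Run:
```python
from h import *
C=cam("top")
def c2(x,y): return (220+(x-320)/4-.4,70+y/4-.4)
bk=plane(C,[c2(385,20),c2(758,58)],.1);fr=plane(C,[c2(348,425),c2(712,460)],.06);sm=plane(C,[c2(365,262),c2(735,295)],.1)
yaws=[np.arctan2(-(a[0]-a[1])[0],(a[0]-a[1])[1]) for a in(bk,fr,sm)];print(np.degrees(yaws))
yaw=np.mean(yaws[:2])
x=np.array([np.cos(yaw),np.sin(yaw),0])
o=((bk.mean(0)-.16*x)+(fr.mean(0)+.2*x))/2;print("yaw",np.degrees(yaw),"o",o,bk.mean(0)-.16*x,fr.mean(0)+.2*x)
kp=np.array(c2(545,357))
for s in(.06,.07,.075,.08,.09):
    f=o+x*(-.2+s);f[2]=.06+s*np.tan(np.radians(15));n=-x*np.sin(np.radians(15))+[0,0,np.cos(np.radians(15))]
    print(s,"grip",f+n*.028,proj(C,f+n*.04)-kp)
s=env.get_state();Rt=R.from_euler("xyz",s["orientation"])
# viewing pose: tool approach along -n, tool x roughly along world... 
n=np.array([-np.sin(.2618)*x[0],-np.sin(.2618)*x[1],np.cos(.2618)])
print("tool axes",Rt.as_matrix())
```

```text
[-4.00134654 -3.94542322 -3.43282052]
yaw -3.9733848803050487 o [ 0.74749222 -0.10125946  0.08      ] [ 0.74804036 -0.10204922  0.1       ] [ 0.74694408 -0.1004697   0.06      ]
0.06 grip [ 0.60059922 -0.09105627  0.10312287] [[-0.75595178  5.47414916]]
0.07 grip [ 0.61057518 -0.0917492   0.10580237] [[-0.4261409   2.51500974]]
0.075 grip [ 0.61556316 -0.09209566  0.10714211] [[-0.26084514  1.03193791]]
0.08 grip [ 0.62055114 -0.09244213  0.10848186] [[-0.09528833 -0.45347605]]
0.09 grip [ 0.63052711 -0.09313506  0.11116135] [[ 0.23661089 -3.43135257]]
tool axes [[-8.93550372e-01 -4.48961877e-01 -9.83216138e-04]
 [-4.48962935e-01  8.93548815e-01  1.67258682e-03]
 [ 1.27623899e-04  1.93596817e-03 -9.99998118e-01]]
```

```bash
cat >> h.py <<'E'
def tgt(z,x):
    z=np.array(z,float);z/=np.linalg.norm(z);x=np.array(x,float);x-=z*(x@z);x/=np.linalg.norm(x)
    return R.from_matrix(np.c_[x,np.cross(z,x),z])
def rel(P,Rt,s=None):
    s=s or env.get_state();R0=R.from_euler("xyz",s["orientation"])
    v=(R0.inv()*Rt).as_rotvec(degrees=True)
    print("row cm",np.round(R0.inv().apply(np.array(P)-s["tcp_pos"])*100,2),"deg",np.round(v,1),"|",np.round(np.linalg.norm(v),1))
YAW=np.radians(-3.97);CX=np.array([np.cos(YAW),np.sin(YAW),0]);CY=np.array([-CX[1],CX[0],0])
N=-CX*np.sin(np.radians(15))+[0,0,np.cos(np.radians(15))]
E
python3 - <<'E'
from h import *
g=np.array([.619,-.0923,.108]);rel(g+N*.10,tgt(-N,-CY))
E
```

```text
row cm [-48.93  27.72   1.75] deg [ 13.7  -7.7 -59. ] | 61.1
```

```bash
python3 -m crank '8.7 -12 7 0 3.5 -2 -15;8.7 -24 14 0.5 7 -4 -30;8.7 -36 20 1 10 -6 -45;8.7 -48.9 27.7 1.7 13.7 -7.7 -59;8.7 -48.9 27.7 1.7 13.7 -7.7 -59;8.7 -48.9 27.7 1.7 13.7 -7.7 -59;8.7 -48.9 27.7 1.7 13.7 -7.7 -59;8.7 -48.9 27.7 1.7 13.7 -7.7 -59;8.7 -48.9 27.7 1.7 13.7 -7.7 -59;8.7 -48.9 27.7 1.7 13.7 -7.7 -59;8.7 -48.9 27.7 1.7 13.7 -7.7 -59;8.7 -48.9 27.7 1.7 13.7 -7.7 -59;8.7 -48.9 27.7 1.7 13.7 -7.7 -59;8.7 -48.9 27.7 1.7 13.7 -7.7 -59;8.7 -48.9 27.7 1.7 13.7 -7.7 -59;8.7 -48.9 27.7 1.7 13.7 -7.7 -59'
python3 - <<'E'
from h import *
s=env.get_state();p,D=optics.capture("wrist");cv2.imwrite("pics/w1.png",p[:,:,::-1]);np.savez("pics/w1.npz",p=p,d=D)
print(s["qpos"],s["tcp_pos"],s["force"]);C=cam("wrist",s)
g=np.array([.619,-.0923,.108]);rel(g+N*.10,tgt(-N,-CY));print(proj(C,[g+N*.012,g+N*.10]))
m=(p.max(2)<55).astype(np.uint8);n,lab,st,ce=cv2.connectedComponentsWithStats(m)
for i in range(1,n):
    if st[i,4]>300:print(st[i],ce[i])
E
```

```text
clock: 1.7
tcp_pos: [0.5926, -0.0925, 0.2057]
orientation: [-2.879, -0.001, -1.642]
force: [-0.4, 0.1, -0.3]
grip_width: 0.0872
grasp_force: 0.0
[ 0.14412388  0.23024639 -0.31853304  0.08182746 -0.76750899 -0.26676943] [ 0.59255672 -0.09251089  0.20572293] [-0.35516274  0.14749749 -0.26252469]
row cm [-0.2  -0.    0.13] deg [-0.  -0.1 -0.1] | 0.1
[[254.4508296  192.66330035]
 [254.63467477 229.12064841]]
[    0    57   512   327 56305] [217.18522334 320.04781103]
[232 160  52  41 459] [263.90413943 173.7124183 ]
[ 356  208  156   74 7321] [452.87009971 246.01065428]
[149 212  35  20 436] [169.7293578  223.68348624]
[326 213  34  20 424] [338.72641509 223.80424528]
```

View pics/w1.png

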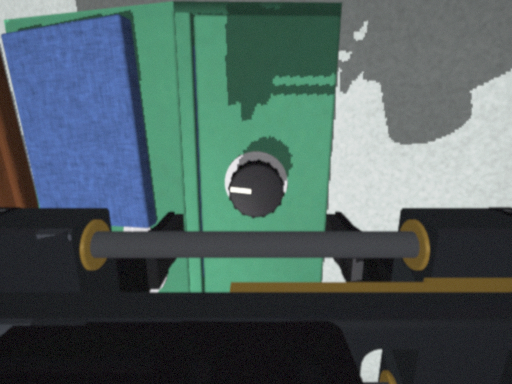

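The wrist view shows the knob's flat end centred at about (257,189.5). Its white line, (231,190)–(250,191), points up the slope, so the knob is near 0.

Run:
```python
from h import *
s=env.get_state();C=cam("wrist",s)
D=np.load("pics/w1.npz")["d"]
g=np.array([.619,-.0923,.108]);d=rays(C,[257,189.5])[0]
t=((g+N*.012-C[2])@N)/(d@N);k=C[2]+d*t-N*.012;print("grip",k, "depth pred",t,"meas",np.median(D[175:205,255:275]))
# front face check
for u,v in((215,260),(300,190),(215,150)):
    P=dep(C,[u,v],D)[0];print("face dist along N from grip",(P-k)@N)
rel(k+N*(.004-.019),tgt(-N,-CY))
```

```text
grip [ 0.61670168 -0.09505085  0.10743668] depth pred 0.25932411842723396 meas 0.2599789
face dist along N from grip -0.029355587323968823
face dist along N from grip -0.029146932155125836
face dist along N from grip -0.028580908861119202
row cm [ 0.07  0.22 11.63] deg [-0.  -0.1 -0.1] | 0.1
```

```bash
python3 -m crank '8.7 0.1 0.2 4 0 0 0;8.7 0.1 0.2 8 0 0 0;8.7 0.1 0.2 10 0 0 0;8.7 0.1 0.2 11.6 0 0 0;8.7 0.1 0.2 11.6 0 0 0;8.7 0.1 0.2 11.6 0 0 0;4.5 0.1 0.2 11.6 0 0 0;4.5 0.1 0.2 11.6 0 0 0;4.5 0.1 0.2 11.6 0 0 0;4.5 0.1 0.2 11.6 0 0 0;4.5 0.1 0.2 11.6 0 0 0;4.5 0.1 0.2 11.6 0 0 0;4.5 0.1 0.2 11.6 0 0 0;4.5 0.1 0.2 11.6 0 0 0' 30; python3 -c "
from h import *
s=env.get_state();print(s['force'],s['wrist_torque'],s['tcp_pos'])"
```

```text
clock: 3.15
tcp_pos: [0.6213, -0.0943, 0.0933]
orientation: [-2.879, -0.002, -1.64]
force: [-1.2, 0.6, 2.7]
grip_width: 0.0511
grasp_force: 30.0
[-1.15071646  0.57828057  2.65093486] [0.19081854 0.73537269 0.06340227] [ 0.62133233 -0.09434147  0.09326145]
```

```bash
python3 -m crank '4.5 0 0 0 0 0 8;4.5 0 0 0 0 0 16;4.5 0 0 0 0 0 24;4.5 0 0 0 0 0 32;4.5 0 0 0 0 0 40;4.5 0 0 0 0 0 48;4.5 0 0 0 0 0 56;4.5 0 0 0 0 0 64;4.5 0 0 0 0 0 72;4.5 0 0 0 0 0 78;4.5 0 0 0 0 0 83;4.5 0 0 0 0 0 87;4.5 0 0 0 0 0 87;4.5 0 0 0 0 0 87'
python3 - <<'E'
from h import *
s=env.get_state();print(s['qpos'],s['force'],s['wrist_torque'])
Rm=R.from_euler("xyz",s["orientation"]).as_matrix();print("turned",np.degrees(np.arccos(Rm[:,0]@-CY)), "torque on tool z",np.array(s["wrist_torque"])@Rm[:,2])
p,D=optics.capture("wrist");cv2.imwrite("pics/w2.png",p[:,:,::-1])
p,D=optics.capture("side");cv2.imwrite("pics/s2.png",cv2.resize(p[100:250,150:330],None,fx=4,fy=4)[:,:,::-1])
rel(np.array(s["tcp_pos"])-CX*.145,tgt(Rm[:,2],Rm[:,0]))
E
```

```text
clock: 4.55
tcp_pos: [0.6215, -0.0945, 0.0933]
orientation: [-3.125, 0.262, 3.131]
force: [0.0, -1.7, 1.1]
grip_width: 0.0511
grasp_force: 30.0
[ 0.13170629  0.40083516 -0.40267249  0.10985371 -0.51251417 -1.80466439] [ 0.01628399 -1.69941607  1.05914787] [-0.67275874  0.46890985  0.6719637 ]
turned 86.77687385595513 torque on tool z -0.8324875375658284
row cm [13.98  0.77 -3.77] deg [ 0.  0. -0.] | 0.0
```

```bash
python3 -m crank '4.5 0.3 0 -0.1 0 0 0;4.5 1.2 0.1 -0.3 0 0 0;4.5 2.4 0.1 -0.6 0 0 0;4.5 4 0.2 -1.1 0 0 0;4.5 5.5 0.3 -1.5 0 0 0;4.5 7 0.4 -1.9 0 0 0;4.5 8.5 0.5 -2.3 0 0 0;4.5 10 0.5 -2.7 0 0 0;4.5 11.5 0.6 -3.1 0 0 0;4.5 12.5 0.7 -3.4 0 0 0;4.5 13.2 0.7 -3.55 0 0 0;4.5 13.6 0.75 -3.65 0 0 0;4.5 13.6 0.75 -3.65 0 0 0'
python3 - <<'E'
from h import *
s=env.get_state();print(s['force'],s['wrist_torque'],(np.array(s["tcp_pos"])-[.6215,-.0945,.0933])@np.c_[CX,CY])
Rm=R.from_euler("xyz",s["orientation"]).as_matrix();print("t",np.array(s["wrist_torque"])@Rm[:,2])
E
```

```text
clock: 5.95
tcp_pos: [0.4819, -0.0837, 0.0934]
orientation: [-3.126, 0.265, 3.128]
force: [3.9, 2.9, -1.4]
grip_width: 0.0515
grasp_force: 30.0
[ 3.94616328  2.92023836 -1.35519568] [ 0.54836689 -0.33863083  1.22849793] [-0.13999679  0.00111578]
t -1.0357943295167142
```

```bash
python3 -m crank '4.5 0.2 0 -0.05 0 0 0;4.5 0.3 0 -0.08 0 0 0;4.5 0.3 0 -0.08 0 0 0;4.5 0.3 0 -0.08 0 0 0'
python3 - <<'E'
from h import *
s=env.get_state();print((np.array(s["tcp_pos"])-[.6215,-.0945,.0933])@np.c_[CX,CY])
E
```

```text
clock: 6.35
tcp_pos: [0.4818, -0.0836, 0.0935]
orientation: [-3.127, 0.269, 3.129]
force: [15.4, -5.2, -14.9]
grip_width: 0.0513
grasp_force: 30.0
[-0.1401711   0.00124687]
```

```bash
python3 -m crank '4.5 -0.2 0 0 0 0 0;8.7 -0.2 0 0 0 0 0;8.7 -0.2 0 0 0 0 0;8.7 -0.2 0 0 0 0 0;8.7 -0.2 0 0 0 0 0;8.7 -0.2 0 -3 0 0 0;8.7 -0.2 0 -7 0 0 0;8.7 -0.2 0 -12 0 0 0;8.7 -0.2 0 -16 0 0 0;8.7 -0.2 0 -16 0 0 0'
python3 - <<'E'
from h import *
for n in("top","wrist"):
    s=env.get_state();p,D=optics.capture(n);np.savez(f"pics/{n}3.npz",p=p,d=D,pos=s["tcp_pos"],ori=s["orientation"]);cv2.imwrite(f"pics/{n}3.png",p[:,:,::-1])
E
python3 -c "
import cv2,numpy as np
a=cv2.imread('pics/top3.png')[70:260,140:340];b=cv2.imread('pics/wrist3.png')
o=np.zeros((384,800,3),np.uint8);o[:,:512]=b;o[:274,512:]=cv2.resize(a,(288,274));cv2.imwrite('pics/c3.png',o)"
```

```text
clock: 7.35
tcp_pos: [0.44, -0.0808, 0.2545]
orientation: [-3.128, 0.275, 3.127]
force: [0.6, 0.2, -0.0]
grip_width: 0.0872
grasp_force: 0.0
```

View pics/c3.png

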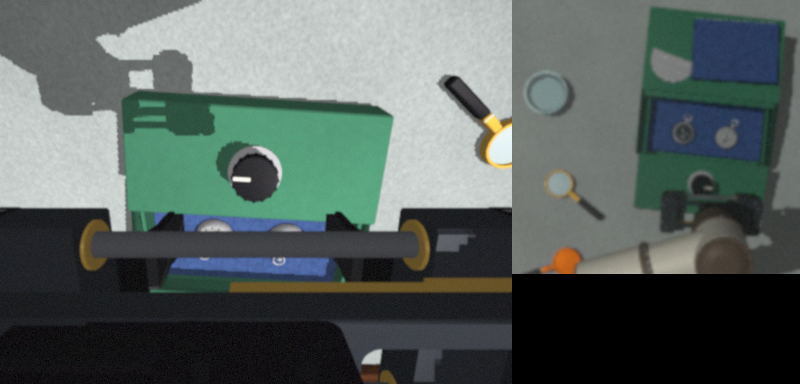

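Run:
```python
from h import *
f=np.load("pics/top3.npz");p=f["p"];C=cam("top")
o=np.array([.7475,-.1013,0])
for y in(.055,-.055):
    P=o-CX*.14+CY*y;P[2]=.062;print("pred",P,proj(C,P))
big=cv2.resize(p[140:195,240:320],None,fx=10,fy=10,interpolation=cv2.INTER_CUBIC)
l=p[180:232,158:212];big2=cv2.resize(l,None,fx=5,fy=5,interpolation=cv2.INTER_CUBIC)
cv2.imwrite("pics/c4.png",big[:,:,::-1])
# refine cabinet lateral from knob: knob presumably mid-width
k=np.array([.6167,-.0951]);print("knob in cabinet",(k-o[:2])@np.c_[CX,CY][:2])
```

```text
pred [ 0.61164382 -0.0367392   0.062     ] [[258.87122176 162.18292436]]
pred [ 0.60402806 -0.14647524  0.062     ] [[289.01343842 165.11776044]]
knob in cabinet [-0.13091539 -0.0028707 ]
```

View pics/c4.png

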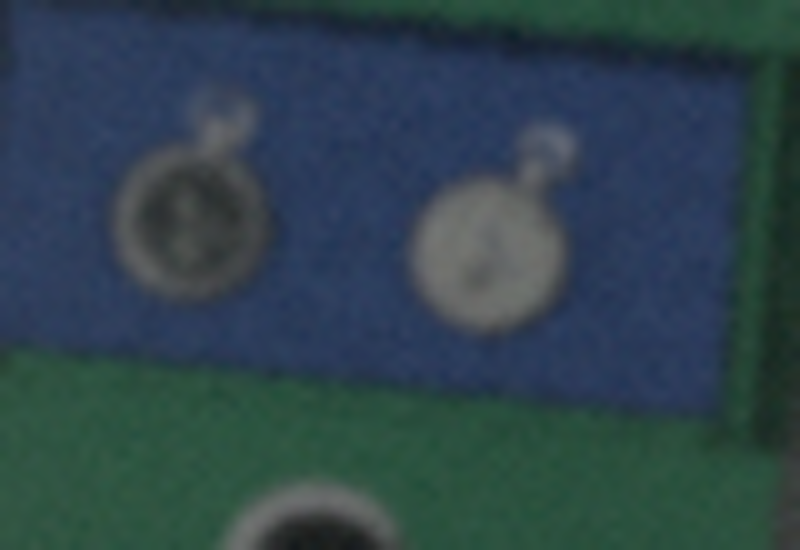

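White-dial watch at crop (489,256), i.e. top pixel (288.4,165.1) in the -y well. The black-dial watch is at crop (191,222), i.e. (258.7,161.8). Both match the cabinet geometry, and the knob line has turned by a quarter. Next, hover over the lens.

Run:
```python
from h import *
C=cam("top");print(plane(C,[288.4,165.15],.062))
th=np.radians(53.9);h=np.array([np.cos(th),np.sin(th),0]);c=np.array([.4805,.280,0])
P=c-.057*h;P[2]=.11;rel(P,tgt([0,0,-1],-h))
```

```text
[[ 0.60384667 -0.14424444  0.062     ]]
row cm [ 3.21 31.7  13.06] deg [ -8.   13.6 -54.6] | 56.8
```

```bash
python3 -m crank '8.7 0 4 0 0 0 0;8.7 0 8 0 -1.1 2 -8;8.7 0.5 12 2 -2.3 4 -16;8.7 1 17 4 -3.5 6 -24;8.7 2 22 7 -5 8 -32;8.7 2.5 27 10 -6 10 -40;8.7 3.2 31.7 13.1 -7 12 -48;8.7 3.2 31.7 13.1 -8 13.6 -54.6;8.7 3.2 31.7 13.1 -8 13.6 -54.6;8.7 3.2 31.7 13.1 -8 13.6 -54.6;8.7 3.2 31.7 13.1 -8 13.6 -54.6;8.7 3.2 31.7 13.1 -8 13.6 -54.6'
python3 - <<'E'
from h import *
s=env.get_state();p,D=optics.capture("wrist");np.savez("pics/w5.npz",p=p,d=D,pos=s["tcp_pos"],ori=s["orientation"]);cv2.imwrite("pics/w5.png",p[:,:,::-1])
E
```

```text
clock: 8.65
tcp_pos: [0.4467, 0.2327, 0.1089]
orientation: [3.14, -0.002, -2.201]
force: [-0.2, -0.4, -0.4]
grip_width: 0.087
grasp_force: 0.0
```

View pics/w5.png

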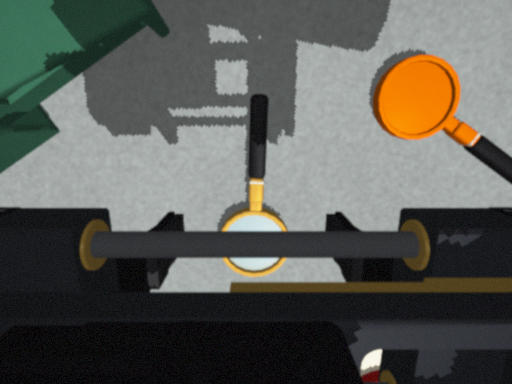

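The wrist view shows the brass lens rim centred at (254.5,243), its ferrule from (256,210) to (258,180), and its handle end at (259.5,95). The orange look-alike is off at (417,97).

Run:
```python
from h import *
f=np.load("pics/w5.npz");p=f["p"];s=env.get_state();C=cam("wrist",dict(tcp_pos=f["pos"],orientation=f["ori"]))
hsv=cv2.cvtColor(p,cv2.COLOR_RGB2HSV)
b=cv2.inRange(hsv,(12,90,80),(30,255,255));b[:206]=0;b[281:]=0;b[:,:215]=0;b[:,295:]=0
q=px(b);q=q[(q[:,1]<230)|(q[:,1]>258)]
o=cv2.minEnclosingCircle(q.astype(np.float32));print(o)
bl=(p.max(2)<45).astype(np.uint8);bl[:125]=0;bl[172:]=0;bl[:,:240]=0;bl[:,285:]=0;u=px(bl);vx,vy,x0,y0=cv2.fitLine(u.astype(np.float32),cv2.DIST_HUBER,0,.01,.01).ravel();print(x0,y0,vx,vy)
c=plane(C,[o[0]],.009)[0];a=plane(C,[[x0,y0]],.012)[0];d=c-a
print("c",c,np.degrees(np.arctan2(d[1],d[0])),"line only",[np.degrees(np.arctan2(*(plane(C,[[x0-vx*30,y0-vy*30]],.012)-plane(C,[[x0+vx*30,y0+vy*30]],.012))[0][[1,0]]))])
e=plane(C,[[258,180]],.014)[0];print("ferrule end dist",np.linalg.norm((c-e)[:2]))
h=d/np.linalg.norm(d[:2]);h[2]=0
P=c-.057*h;P[2]=.004;rel(P,tgt([0,0,-1],-h),s)
```

```text
((253.84555053710938, 241.1737060546875), 35.89405059814453)
255.07625 145.31993 0.1994496 -0.9799081
c [0.47943613 0.27745644 0.009     ] 53.214219315824536 line only [np.float64(42.3547900959425)]
ferrule end dist 0.06433468442670515
row cm [ 0.16  0.05 10.51] deg [ 0.1 -0.1  0.7] | 0.7
```

Run:
```python
from h import *
s=env.get_state();C=cam("wrist",s)
c=plane(C,[[254.5,242.7]],.009)[0];a=plane(C,[[259,110]],.014)[0];d=c-a;e=plane(C,[[258,179.5]],.014)[0]
print(c,np.degrees(np.arctan2(d[1],d[0])),np.linalg.norm((c-e)[:2]))
h=d/np.linalg.norm(d[:2]);h[2]=0;h/=np.linalg.norm(h)
P=c-.057*h;P[2]=.004;rel(P,tgt([0,0,-1],-h),s)
```

```text
[0.48012425 0.27951218 0.009     ] 52.17018748914784 0.06651560308254892
row cm [-0.05  0.22 10.51] deg [ 0.1 -0.1  1.7] | 1.7
```

```bash
python3 -m crank '8.7 0 0.2 4 0 0 1.7;8.7 0 0.2 7.5 0 0 1.7;8.7 0 0.2 9.5 0 0 1.7;8.7 0 0.2 10.3 0 0 1.7;8.7 0 0.2 10.4 0 0 1.7;0.8 0 0.2 10.4 0 0 1.7;0.8 0 0.2 10.4 0 0 1.7;0.8 0 0.2 10.4 0 0 1.7;0.8 0 0.2 10.4 0 0 1.7;0.8 0 0.2 10.4 0 0 1.7;0.8 0 0.2 10.4 0 0 1.7;0.8 0 0.2 10.4 0 0 1.7;0.8 0 0.2 10.4 0 0 1.7;0.8 0 0.2 10.4 0 0 1.7' 35
python3 - <<'E'
from h import *
s=env.get_state();p,D=optics.capture("wrist");np.savez("pics/w6.npz",p=p,d=D,pos=s["tcp_pos"],ori=s["orientation"]);cv2.imwrite("pics/w6.png",p[:,:,::-1])
E
```

```text
clock: 10.1
tcp_pos: [0.445, 0.2347, 0.0043]
orientation: [3.14, -0.003, -2.229]
force: [0.3, -0.6, 0.6]
grip_width: 0.0229
grasp_force: 0.0
```

```bash
python3 -m crank '0.8 0 0 0 0 0 0;0.8 0 0 0 0 0 0;0.8 0 0 0 0 0 0;0.8 0 0 0 0 0 0;0.8 0 0 0 0 0 0'
```

```text
clock: 10.65
tcp_pos: [0.445, 0.2347, 0.0044]
orientation: [3.14, -0.003, -2.229]
force: [-0.0, -0.5, -0.6]
grip_width: 0.0136
grasp_force: 35.0
```

Run:
```python
from h import *
W=np.array([.604,-.1455,.162]);P=W.copy();P[2]=.25;P+=CY*.06
rel(P,tgt([0,0,-1],-CX))
C=cam("wrist",env.get_state());s=env.get_state();Rm=R.from_euler("xyz",s["orientation"])
print(proj(C,np.array(s["tcp_pos"])+Rm.apply([[-.057,0,-.009],[-.093,0,-.009],[.086,0,-.01]])))
```

```text
row cm [ 15.42 -32.48 -24.57] deg [-0.  -0.2 56.2] | 56.2
[[253.95227726 316.12422237]
 [253.92895714 362.60818614]
 [254.07371811  75.1750081 ]]
```

```bash
python3 -m crank '0.8 0 0 -1 0 0 0;0.8 0 0 -3 0 0 0;0.8 0 0 -6 0 0 0;0.8 0 0 -10 0 0 0;0.8 0 0 -14 0 0 4;0.8 1 -2 -18 0 0 8;0.8 2.5 -5 -21 0 0 14;0.8 4 -8.5 -23.5 0 0 20;0.8 5.7 -12 -24.6 0 0 26;0.8 7.4 -15.5 -24.6 0 0 32;0.8 9.1 -19 -24.6 0 0 38;0.8 10.8 -22.5 -24.6 0 0 44;0.8 12.4 -26 -24.6 0 0 50;0.8 14 -29.5 -24.6 0 0 55;0.8 15 -31.5 -24.6 0 0 56.2;0.8 15.4 -32.5 -24.6 0 0 56.2;0.8 15.4 -32.5 -24.6 0 0 56.2;0.8 15.4 -32.5 -24.6 0 0 56.2'
python3 - <<'E'
from h import *
s=env.get_state();print(s["wrist_torque"]);C=cam("wrist",s);print(proj(C,[[.604,-.1455,.062]]))
ims=[]
for n in("wrist","top","side"):
    s=env.get_state();p,D=optics.capture(n);np.savez(f"pics/{n}7.npz",p=p,d=D,pos=s["tcp_pos"],ori=s["orientation"]);ims.append(p)
o=np.zeros((600,800,3),np.uint8);o[:384,:512]=ims[0]
t=ims[1];o[:216,512:800]=cv2.resize(t[110:210,225:358],(288,216));q=ims[2];o[384:600,:288]=cv2.resize(q[60:210,150:350],(288,216))
o[384:600,288:576]=cv2.resize(q[100:170,210:303],(288,216))
cv2.imwrite("pics/c7.png",o[:,:,::-1])
E
```

```text
clock: 12.45
tcp_pos: [0.6079, -0.0849, 0.2504]
orientation: [-3.14, -0.003, 3.074]
force: [-0.3, -0.1, -0.7]
grip_width: 0.0137
grasp_force: 35.0
[0.02118545 0.0368435  0.04282095]
[[205.79044057 171.95355275]]
```

View pics/c7.png

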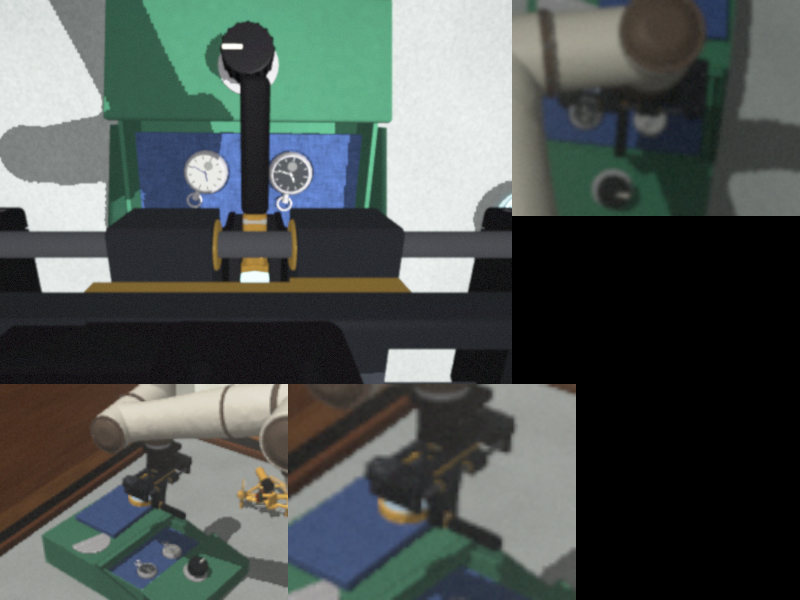

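The wrist view shows the white dial at (206,172), as predicted, and the black dial at (291,173). The lens is held with its handle straight up the picture and the grip/ferrule junction at (256,213). I'll check its level from depth.

Run:
```python
from h import *
f=np.load("pics/wrist7.npz");p,D=f["p"],f["d"];s=dict(tcp_pos=f["pos"],orientation=f["ori"]);C=cam("wrist",s)
R0=R.from_euler("xyz",f["ori"])
for v in range(80,226,12):
    u=np.arange(248,264);uv=np.c_[u,np.full(16,v)];P=R0.inv().apply(dep(C,uv,D)-f["pos"]);m=P[:,2]<.02
    if m.any():print(v,np.round(np.median(P[m],0)*1000,1),m.sum())
d=R0.inv().apply(rays(C,[[256,213]]))[0];e=R0.inv().apply(C[2]-f["pos"]);t=(-.0116-e[2])/d[2];print("junction tool",e+d*t)
# center of lens at side camera predicted
Lc=f["pos"]+R0.apply([-.057,0,-.0026]);print("lens world",Lc,proj(cam("side"),Lc))
# side brass
q=np.load("pics/side7.npz");hs=cv2.cvtColor(q["p"],cv2.COLOR_RGB2HSV);b=cv2.inRange(hs,(10,90,80),(30,255,255));b[:125]=0;b[150:]=0;b[:,:230]=0;b[:,265:]=0
u=px(b);print(u.min(0),u.max(0),len(u),np.median(u,0))
```

```text
80 [ 84.1   1.5 -11.3] 16
92 [ 78.4   1.5 -11.2] 16
104 [ 72.5   1.6 -11.6] 16
116 [ 66.5   1.6 -11.5] 16
128 [ 60.4   1.6 -11.7] 16
140 [ 54.2   1.6 -11.3] 16
152 [ 47.8   1.6 -11.3] 16
164 [ 41.4   1.6 -11.6] 16
176 [ 34.7   1.6 -11.4] 16
188 [ 28.    1.6 -11.4] 16
200 [ 21.1   1.6 -11.5] 16
212 [ 13.8   1.4 -10.9] 16
224 [  6.8   1.7 -11.5] 16
junction tool [ 0.01346578  0.00194488 -0.0116    ]
lens world [ 0.66477563 -0.0887889   0.25279032] [[247.59719008 137.94070679]]
[239 125] [262 144] 54 [246.5 142. ]
```

Run:
```python
from h import *
s=env.get_state();C=cam("wrist",s);W=plane(C,[[206,172]],.062)[0];print(W)
W=np.array([.604,-.1452,.162]);Rt=tgt([0,0,-1],-CX);rel(W-Rt.apply([-.0555,.0003,-.0024]),Rt,s)
```

```text
[ 0.60453039 -0.14486302  0.062     ]
row cm [ 5.53 -6.1   9.14] deg [-0.1 -0.1  0.1] | 0.2
```

```bash
python3 -m crank '0.8 1 -1.1 0 0 0 0;0.8 2.5 -2.7 0 0 0 0;0.8 4 -4.4 0.5 0 0 0;0.8 5.2 -5.7 2 0 0 0;0.8 5.5 -6.1 4 0 0 0;0.8 5.5 -6.1 6 0 0 0;0.8 5.5 -6.1 7.8 0 0 0;0.8 5.5 -6.1 8.8 0 0 0;0.8 5.5 -6.1 9.1 0 0 0;0.8 5.5 -6.1 9.1 0 0 0;0.8 5.5 -6.1 9.1 0 0 0;0.8 5.5 -6.1 9.1 0 0 0;0.8 5.5 -6.1 9.1 0 0 0'
python3 - <<'E'
from h import *
s=env.get_state();W=np.array([.604,-.1452,.162]);Rt=tgt([0,0,-1],-CX);rel(W-Rt.apply([-.0555,.0003,-.0024]),Rt,s)
R0=R.from_euler("xyz",s["orientation"]);Lc=s["tcp_pos"]+R0.apply([-.0555,.0003,-.0024]);print(Lc)
for n in("side","top"):
    p,D=optics.capture(n);C=cam(n);a=proj(C,[Lc,W-[0,0,.1]]);print(n,a)
    x,y=a[0].astype(int);c=p[y-37:y+38,x-50:x+50]
    cv2.imwrite(f"pics/{n}8.png",cv2.resize(c,(400,300),interpolation=cv2.INTER_CUBIC)[:,:,::-1]);print(x-50,y-37)
cv2.imwrite("pics/c8.png",np.hstack([cv2.imread("pics/side8.png"),cv2.imread("pics/top8.png")]))
E
```

```text
clock: 13.9
tcp_pos: [0.5495, -0.1428, 0.1603]
orientation: [-3.14, -0.001, 3.073]
force: [-0.3, -0.1, -2.5]
grip_width: 0.0136
grasp_force: 35.0
row cm [0.1  0.11 0.07] deg [-0.1 -0.1  0. ] | 0.1
[ 0.60492424 -0.14631037  0.16260565]
side [[268.70675647 154.95465272]
 [268.43993048 174.70273498]]
218 117
top [[293.08598837 160.47467794]
 [288.66311488 165.11553496]]
243 123
```

View pics/c8.png

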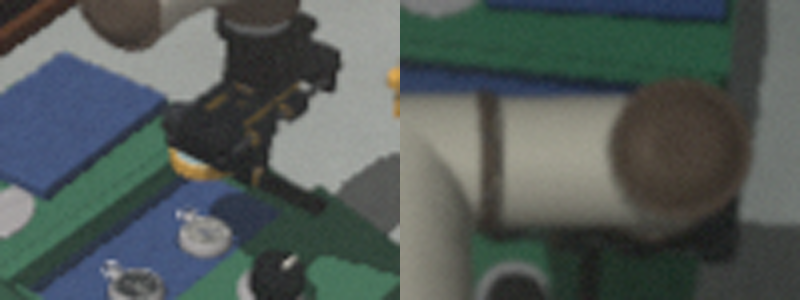

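The side crop shows the lens rim at about (200,155), directly above the white-dial watch at (205,235). The knob is still turned and both watches look undisturbed. The top camera is blocked by the arm. A final 1 mm trim and settle comes next.

```bash
python3 -m crank '0.8 0.1 0.1 0.05 0 0 0;0.8 0.1 0.1 0.05 0 0 0;0.8 0.1 0.1 0.05 0 0 0;0.8 0.1 0.1 0.05 0 0 0;0.8 0.1 0.1 0.05 0 0 0;0.8 0.1 0.1 0.05 0 0 0;0.8 0.1 0.1 0.05 0 0 0;0.8 0.1 0.1 0.05 0 0 0;0.8 0.1 0.1 0.05 0 0 0;0.8 0.1 0.1 0.05 0 0 0'
python3 - <<'E'
from h import *
s=env.get_state();R0=R.from_euler("xyz",s["orientation"]);print(s["tcp_pos"]+R0.apply([-.0555,.0003,-.0024]),np.abs(s["joint_vel"]).max())
print(env.sign_off())
E
```

```text
clock: 15.0
tcp_pos: [0.5482, -0.1418, 0.1591]
orientation: [-3.14, -0.003, 3.073]
force: [0.5, 0.2, -1.0]
grip_width: 0.0132
grasp_force: 35.0
[ 0.60361135 -0.14528686  0.16134722] 0.0020758500522512604
the job is handed in; nothing more can be done
None
```

The job is handed in at 15.0 s: the knob is turned to its stop, the drawer is out to its 140 mm stop, and the brass lens is held level and steady over the white-dial watch, within about 1 mm of the 100 mm focal height and of centre by my own measurements (no verdict was returned).

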